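# Lay the oil bottle on the bottle roller and latch its carriage

## Robot

A 6-joint arm with a two-finger parallel gripper is mounted at the origin on a cart in front of the work surface, level with it; the furniture and walls round the work are solid. World frame = base frame: x ahead of the robot, y to its left, z up, the work surface at z = 0. Lengths are in m, angles in degrees, forces in N, time in s.
With the tool pointing down it reaches from about 0.25 to 0.725 m from the base axis. Payload 9.7 kg.
Tool frame: the origin (TCP) lies at the centre of the arm's flange, where the gripper is bolted on; the fingertips stand bot.tips_ahead ahead of it and the grasp point (between the pads) lies 155 mm ahead of it (bot.tips_ahead is the distance from the TCP to the fingertips, in m); z points along the fingers, y is the line along which they close (so a half turn about z gives the same grasp; the last joint's range is limited). The gripper opens to 85 mm and grips with 20 to 120 N. Pads are 22 mm wide; open, the fingers measure 114 mm over their backs; the gripper's body (76 mm by 85 mm) begins 54 mm behind the grasp point. The pads swing forward as they close: fully open they stand 13 mm farther back than shut.
Start: joints at [73.109, 4.979, 10.078, 95.1, 0, 90], TCP at [0.16, 0.526, 0.405] pointing down, gripper open.
Joint ranges: [-179.16, 179.16], [-48.56, 103.87], [-65.8, 70.77], [-126.05, 130.52], [-82.76, 87.17], [-180, 180]. Speed limits (degrees/s): [127.2, 127.2, 147.25, 180, 180, 180].

## Interface

Orientations are given as [roll, pitch, yaw] about the fixed x, y, z axes, in that order (R = Rz(yaw) Ry(pitch) Rx(roll)).
In Python, from workcell import bot gives the robot as it stands.
- The arm moves only by the tool drive_tool, never from a script. Its argument "plan" is a list of rows, each an object of numbers: "dx", "dy", "dz": the shift along the tool's x, y, z in m; "roll": the turn about the tool's z in rad; "hand": the finger opening in m, from 0 to 0.0854. In form: [{"dx": .., "dy": .., "dz": .., "roll": .., "hand": ..}, ...]. A call has 1 to 20 rows; each row is the pose to reach, as a shift and turn from the pose commanded when the call began, along the tool's axes at that moment; what a row does not reach only later rows make up. A row lasts 1/12 s, in which the tool goes at most 41.7 mm and 7.16 degrees, less where a joint would pass 70% of its speed; a pose out of reach is approached as far as the arm can. A call with a gripper value outside its range is refused whole. The fingers move at their own pace and stop on an object; "force" is the grip in N (left out, the last holds). Time passes only in rows, so rows that repeat a pose let the fingers close. It gives the time, the measured TCP pose, the force and the opening at its end, in the units of the state.
- bot.get_obs(): the state, without advancing time (a new reading comes with each control period).
- bot.camera(name): name is "scene" or "top" or "wrist"; returns a dict with "frame" (384x512x3 uint8, red, green, blue), "z_map" (384x512 float32, m along the optical axis (not along the pixel's ray), 0 where there is no reading), "mtx" (3x3 intrinsics, pixels), "R" (3x3) and "t" (3): a world point X has camera coordinates R X + t. Camera axes: x right, y down, z forward; pixel columns grow to the right and rows downward; lengths in m; the calibration is good to about 2 mm. A picture is of the moment at which its call begins.
- bot.job_done(): hands the job in, once; it reports no verdict.
The state is a dict: "time": time; "q": joint angles; "qd": joint speeds; "joint_efforts": joint torques, N m; "ee_pos": TCP position; "tcp_rot": TCP orientation; "wrist_force": force on the tool from outside, world axes, zero at the start; "torque": the same for the moment, N m; "opening": finger opening in m.
Only numpy, scipy, OpenCV 4.12 (cv2) and the standard library are available. Lean on these libraries where they do the work, as an engineer would, in place of code of your own. Each camera call takes 0.05 s, during which the arm holds its last target. There are 200 camera calls.

## Task

The capped white bottle stands on the loading step of the bottle roller's pulled-out carriage. Tip it over onto the two rubber rollers so that it lies level between them, cap away from the step and its foot dropped down off the step. Then press the carriage in by its bar handle until its push-push catch engages, let go, and see that it stays latched; do not knock the mug, the small dropper bottle or the roll of tape about.

Things in the scene. Friction and masses are not known exactly. Their poses are not given: they have to be found in the camera images.
- flask: White plastic bottle with a screw cap and a label band: body a cylinder 44 mm in diameter and 92 mm tall, cap 28 mm in diameter, 103 mm over all, 0.10 to 0.16 kg. Origin at the centre of its underside, z along its axis to the cap. It starts upright on the step.
- roller_unit: Bottle roller: grey sheet-metal box fixed on the worktop, 118 deep, 248 wide, 94 mm high. Origin on the worktop under the bay's front opening; x into the box (the way the carriage closes), y left, z up. The box fills x 0 to 0.118, y -0.100 to 0.148 (y over 0.100 is a control column; its knob stands out 14 mm). The opening, z 11 to 82 mm, passes only a lying bottle.
- carriage (a joint): How far the carriage is pushed in (m): 0 fully out, 0.091 end stop; friction 1 N. From 0.051 on an ejector spring and the catch resist with 2 to 6 N. Pressed to the stop (8 N is enough, 12 to 15 N sure) and let go, it comes back to about 0.082 and the push-push catch holds it; not pressed to the stop it springs out to 0.05-0.053. Pressing a latched carriage to the stop again releases it.
- seat (a point): Point of the carriage where the centre of the bottle's underside comes when it lies properly on the rollers, 49 mm above the worktop; axes as roller_unit. The seated bottle's axis (foot to cap) points along +y. The step's edge is at y = -5.5 mm, its top 17 mm below this point; a seated foot lies 5 mm lower than the step's top, held by it, with 5.5 mm of play along y either way.
- step (a point): Centre of the top of the loading step on which the bottle stands, 32.5 mm above the worktop; axes as roller_unit. A flat plate 62 mm along y (31 mm either way; the rollers begin at its +y edge, the other end is open) and 64 mm along x between front panel and back wall. It moves with the carriage.
- mug: White mug, 92 mm across, 127 mm with its handle, 95 mm high, origin at the centre of its underside; a bystander.
- oil_bottle: Small dropper bottle, 28 mm in diameter, 67 mm high, origin at the centre of its underside; a bystander.
- tape: Roll of masking tape lying flat, 78 mm in diameter, 19 mm high, origin at the centre of its underside; a bystander.
- rollers (a point): Middle between the two rubber rollers, at their axes' height, 27 mm above the worktop; axes as roller_unit. The rollers, 16 mm in diameter, turn freely and run along y, 55 mm either way, at x = -20 and +20 mm. An end cheek stands at y = +57 mm, the step's edge at y = -57 mm. Front panel inside at x = -32 mm (54 mm higher than here), back wall at x = +32 mm (21 mm higher).
- pull_bar (a point): Middle of the round steel bar handle on the carriage's front panel, 34 mm above the worktop, axis along y; axes as roller_unit. The bar is 11 mm thick, 110 mm long, and stands with its middle 35 mm in front of the panel's outer face: press here along +x. The panel is 200 mm wide, 12 to 81 mm above the worktop (painted below, a clear window in a frame above).

How it is judged:
By the outcome, as a careful person would: the job done as asked, in the order asked, and still so for the second after the job is handed in, with the robot touching nothing.
It also fails if it takes over 54 s, if anything falls off the work surface, if the arm or the gripper's body presses on something with over 40 N, if the wrist force passes 120 N, or if a joint passes its speed limit or range.

## Working session

There is one attempt and no reset: what is moved stays moved. The work goes in short steps, Python scripts to look and compute and a tool call to move; the robot and the scene stay as the last step left them, time stands still between calls to the robot, and variables do not carry over. Pictures are saved under pics/ and viewed, on a budget of 10 in all, crops included, one or two more only if the job needs it, and the job is handed in when it is done.

Besides the shell and the picture viewer there is one more tool, called after "Call:" by a JSON object that holds its "api" and its "payload", one argument or row to a line. drive_tool: Moves the arm, as the interface text tells. Its arguments: {"type":"object","properties":{"plan":{"type":"array","items":{"type":"object","properties":{"dx":{"type":"number"},"dy":{"type":"number"},"dz":{"type":"number"},"roll":{"type":"number"},"hand":{"type":"number"}}}},"force":{"type":"number"}},"required":["plan"]}

```bash
ls; mkdir -p pics; cat > h.py <<'E'
import numpy as np, cv2
from workcell import bot
def snap(n,f=None):
    c=bot.camera(n)
    if f: cv2.imwrite('pics/'+f,cv2.cvtColor(c['frame'],cv2.COLOR_RGB2BGR))
    return c
def cloud(c):
    h,w=c['z_map'].shape; v,u=np.mgrid[:h,:w]; z=c['z_map']
    K=c['mtx']; P=np.stack([(u-K[0,2])/K[0,0]*z,(v-K[1,2])/K[1,1]*z,z],-1)
    return (P-c['t'])@c['R']
E
python3 - <<'E'
from h import *
s=bot.get_obs(); print({k:np.round(v,3) for k,v in s.items()}, bot.tips_ahead)
a=snap('scene'); b=snap('top')
for n,c in (('scene',a),('top',b)):
    np.savez(n,**c); print(n,-c['R'].T@c['t'],c['R'][2],c['mtx'][0,0])
    cv2.imwrite(f'pics/{n}1.png',cv2.resize(c['frame'][...,::-1],(800,600)))
E
```

```text
pics
{'time': np.float64(0.0), 'q': array([7.3110e+01, 5.0100e+00, 1.0037e+01, 9.5099e+01, 2.0000e-03,
       9.0000e+01]), 'qd': array([ 0.038, -0.063, -0.01 ,  0.015, -0.064, -0.064]), 'joint_efforts': array([ 2.0000e-03, -5.2038e+01,  4.6481e+01,  1.6000e-02,  0.0000e+00,
        0.0000e+00]), 'ee_pos': array([0.16 , 0.526, 0.404]), 'tcp_rot': array([-1.79928e+02, -2.00000e-03,  1.63110e+02]), 'wrist_force': array([-0.019,  0.139,  0.257]), 'torque': array([ 0.043, -0.004, -0.032]), 'opening': np.float64(0.086)} 0.1734
scene [-0.25218579 -0.52956141  0.76042912] [ 0.69946428  0.44694882 -0.55766161] 478.713806234062
top [0.47404267 0.04341601 1.05078826] [ 0.11612954 -0.0258315  -0.99289811] 430.6667077612403
```

View pics/scene1.png

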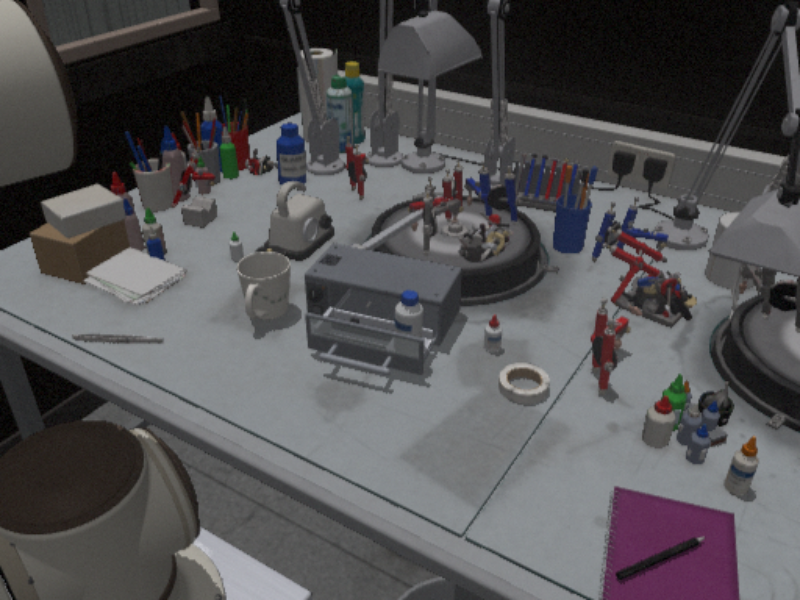

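View pics/top1.png

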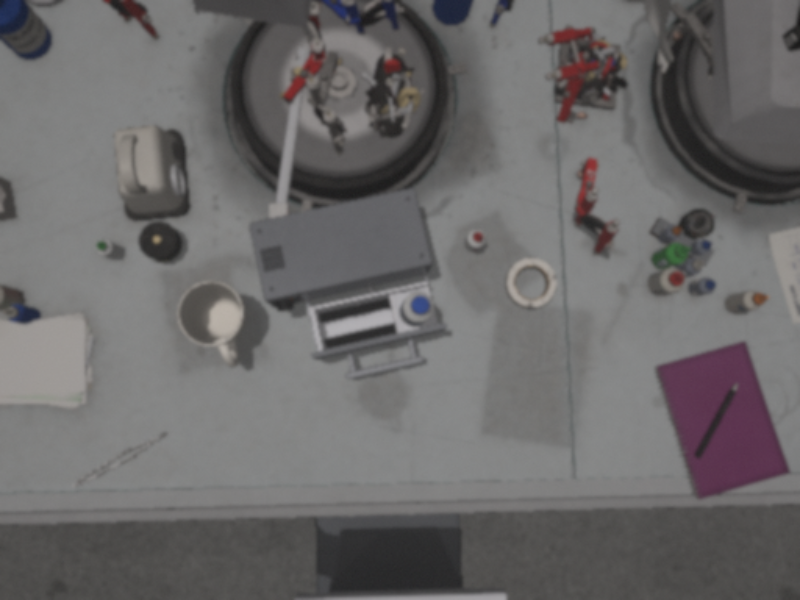

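The scene view shows the box with its carriage pulled out, the bottle with its blue cap at about (409,315), and the mug left of it. The small dropper bottle and tape are to the right. In the top view the roof runs from (252,222) to (437,270), with the cap at (419,305) and the bar from (350,375) to (425,360).

```bash
python3 - <<'E'
from h import *
c=dict(np.load('top.npz')); P=cloud(c); f=c['frame'].astype(int)
v,u=np.mgrid[:384,:512]
def box(u0,v0,u1,v1): return (u>=u0*.64)&(u<=u1*.64)&(v>=v0*.64)&(v<=v1*.64)
roof=box(240,180,450,315)&(abs(P[...,2]-.094)<.006)
n,l,st,_=cv2.connectedComponentsWithStats(roof.astype(np.uint8)); k=1+st[1:,4].argmax()
m=l==k; Q=P[m]; print('roof z',Q[:,2].mean(),m.sum())
r=cv2.minAreaRect((Q[:,:2]*1000).astype(np.float32)); print(r, cv2.boxPoints(r))
cap=box(400,285,440,325)&(f[...,2]-f[...,0]>40); print('cap',cap.sum(),P[cap].mean(0),P[cap].max(0),P[cap].min(0))
capt=cap&(P[...,2]>np.percentile(P[cap][:,2],50)-.004); rc=cv2.minEnclosingCircle((P[capt][:,:2]*1000).astype(np.float32));print(rc)
bar=box(345,345,432,380)&(abs(P[...,2]-.038)<.008); B=P[bar]; print('bar',bar.sum(),np.round(B[:,2].mean(),3)); print(cv2.minAreaRect((B[:,:2]*1000).astype(np.float32)))
for n,b in (('mug',(175,275,250,370)),('oil',(462,225,490,255)),('tape',(500,255,562,312))):
    w=box(*b)&(P[...,2]>.012)&(P[...,2]<.12); Q=P[w]; print(n,Q.min(0),Q.max(0))
E
```

```text
roof z 0.09475001772941756 5670
((680.920166015625, 83.34852600097656), (138.44851684570312, 247.94992065429688), 11.596624374389648) [[588.1875   190.8773  ]
 [638.0304   -52.011215]
 [773.65283  -24.180252]
 [723.80994  218.70827 ]]
cap 87 [ 0.57295315 -0.02783257  0.14691849] [0.5842976  0.04341601 1.05078826] [ 0.47404267 -0.03861647  0.12721488]
((527.9490966796875, 3.597963333129883), 67.01786041259766)
bar 315 0.039
((508.00323486328125, 22.984642028808594), (41.93730545043945, 118.87088775634766), 11.263187408447266)
mug [0.497574   0.22164286 0.01204519] [0.61996102 0.31403577 0.10102339]
oil [ 0.67244057 -0.13633548  0.01272503] [ 0.69859603 -0.11047977  0.06843089]
tape [ 0.58055386 -0.25049422  0.01211864] [ 0.65702389 -0.17222566  0.0246739 ]
```

```bash
python3 - <<'E'
from h import *
c=dict(np.load('top.npz')); P=cloud(c); f=c['frame'].astype(int)
v,u=np.mgrid[:384,:512]; ok=c['z_map']>0
def box(u0,v0,u1,v1): return ok&(u>=u0*.64)&(u<=u1*.64)&(v>=v0*.64)&(v<=v1*.64)
a=np.radians(11.4); X=np.array([np.cos(a),np.sin(a)]); Y=np.array([-X[1],X[0]])
cap=box(400,285,440,325)&(f[...,2]-f[...,0]>40); Q=P[cap]; print('cap',len(Q),np.percentile(Q,[5,50,95],axis=0))
T=Q[Q[:,2]>.125]; print(cv2.minEnclosingCircle((T[:,:2]*1000).astype(np.float32)))
roof=box(240,180,450,315)&(abs(P[...,2]-.094)<.006); R=P[roof][:,:2]
for n,A in (('roof',R),('bar',P[box(345,345,432,380)&(abs(P[...,2]-.038)<.008)][:,:2]),('panel',P[box(300,290,460,370)&(abs(P[...,2]-.081)<.004)][:,:2])):
    print(n,len(A)); 
    for D in (X,Y): print(np.round(np.percentile(A@D,[0,1,5,25,50,75,95,99,100])*1000))
# step edges: heights along strip through the cap in carriage x
strip=box(290,285,460,385)&(P[...,2]<.14)
S=P[strip]; s=S[:,:2]@X; t=S[:,:2]@Y; 
w=abs(t-(-.06))<.004   # cross profile in x at right part
for tt in (-.085,-.05,-.03):
    w=abs(t-tt)<.003; o=np.argsort(s[w]); print(tt,[(int(1000*i),int(1000*j)) for i,j in zip(s[w][o],S[w][o,2])][::2])
E
```

```text
cap 86 [[ 0.56478074 -0.03822153  0.13332349]
 [ 0.57361803 -0.0286289   0.13651097]
 [ 0.58240212 -0.0195486   0.13933441]]
((573.9812622070312, -28.998300552368164), 11.237289428710938)
roof 5699
[552. 616. 620. 644. 673. 704. 728. 741. 781.]
[-177. -174. -163. -113.  -50.   12.   59.   69.  105.]
bar 315
[482. 482. 482. 485. 489. 494. 522. 523. 524.]
[-137. -135. -129. -109.  -70.  -36.  -26.  -20.  -18.]
panel 311
[522. 522. 522. 524. 526. 528. 530. 536. 551.]
[-176. -175. -166. -127.  -78.  -27.   13.   21.   22.]
-0.085 [(456, 0), (457, 0), (459, 0), (462, 0), (464, 0), (466, 0), (467, 0), (469, 0), (472, -2), (474, 0), (476, -2), (477, -1), (479, 2), (481, -4), (483, 35), (484, 39), (486, 37), (488, 37), (490, 37), (493, 3), (496, -3), (497, 0), (499, 2), (500, 3), (502, 0), (504, 0), (506, -2), (509, -2), (510, 4), (512, 1), (514, 1), (516, 1), (519, 3), (521, 1), (522, 39), (522, 27), (523, 43), (524, 81), (526, 82), (528, 82), (529, 78), (534, 31), (536, 30), (537, 31), (538, 37), (541, 37), (543, 34), (544, 33), (546, 34), (548, 35), (549, 26), (553, 14), (555, 16), (557, 
[... 1363 characters left out ...]
7), (500, 36), (503, 39), (504, 37), (505, 35), (508, 36), (510, 39), (512, 35), (514, 38), (515, 35), (517, 41), (519, 38), (521, 37), (522, 40), (522, 83), (525, 82), (527, 83), (529, 81), (534, 28), (536, 32), (537, 33), (539, 33), (541, 32), (543, 35), (546, 33), (547, 34), (548, 33), (552, 13), (553, 15), (554, 18), (557, 16), (559, 17), (562, 14), (563, 16), (564, 17), (567, 16), (569, 17), (572, 15), (573, 13), (574, 14), (575, 32), (577, 32), (580, 38), (580, 37), (582, 33), (584, 35), (586, 31), (588, 33), (592, 13), (593, 19), (594, 38), (594, 20), (596, 47), (598, 44), (606, 2), (609, 0), (611, 3), (613, 0), (614, -1), (615, 7), (617, 13), (620, 11), (622, 11), (623, 9), (625, 9)]
```

```bash
python3 - <<'E'
from h import *
c=dict(np.load('top.npz')); P=cloud(c); ok=c['z_map']>0
a=np.radians(11.4); X=np.array([np.cos(a),np.sin(a)]); Y=np.array([-X[1],X[0]])
S=P[ok&(P[...,2]<.15)]; s=S[:,:2]@X; t=S[:,:2]@Y
for ss in (.543,.562,.582):
    w=(abs(s-ss)<.003)&(t>-.2)&(t<.04); o=np.argsort(t[w]); print(ss,[(int(1000*i),int(1000*j)) for i,j in zip(t[w][o],S[w][o,2])][::2])
E
```

```text
0.543 [(-199, 2), (-197, -1), (-194, 7), (-192, 2), (-191, -1), (-190, 0), (-187, -2), (-185, -2), (-182, 0), (-181, 0), (-179, 3), (-177, 3), (-174, 2), (-169, 31), (-167, 30), (-166, 31), (-164, 33), (-162, 35), (-160, 33), (-157, 34), (-155, 107), (-154, 33), (-152, 109), (-150, 115), (-150, 111), (-147, 111), (-145, 115), (-143, 117), (-143, 112), (-141, 115), (-140, 136), (-139, 114), (-136, 116), (-136, 111), (-134, 111), (-132, 116), (-131, 111), (-129, 116), (-128, 52), (-128, 111), (-127, 74), (-126, 95), (-126, 62), (-125, 35), (-124, 84), (-124, 108), (-123, 32), (-122, 87), (-122, 61), (-120, 31), (-118, 32), (-115, 36), (-115, 27), (-113, 34), (-111, 32), (-110, 34), (-108, 32), (-105, 36), (-103, 35), (-100, 37), (-99, 40), (-98, 38), (-96, 33), (-93, 32), (-91, 36), (-88, 36), (-87, 34), (-86, 37), (-83, 37), (-81, 35), (-79, 35), (-78, 32), (-77, 33), (-74, 31), (-72, 34), (-70, 34), (-69, 34), (-67, 34), (-65, 36), (-64, 35), (-62, 34), (-59, 33), (-57, 37), (-55, 30), (-54, 34), (-52, 33), (-50, 36), (-48, 34), (-47, 32), (-45, 38), (-43, 34), (-42, 35), (-40, 31), 
[... 2247 characters left out ...]
 (-90, 35), (-88, 36), (-87, 35), (-85, 33), (-82, 34), (-80, 34), (-78, 38), (-77, 36), (-75, 36), (-73, 33), (-71, 31), (-69, 36), (-68, 34), (-66, 32), (-63, 35), (-61, 35), (-59, 33), (-56, 33), (-55, 36), (-54, 36), (-51, 34), (-49, 35), (-47, 38), (-44, 32), (-43, 36), (-42, 33), (-39, 35), (-37, 37), (-36, 33), (-34, 35), (-32, 35), (-31, 32), (-29, 38), (-27, 37), (-24, 34), (-23, 37), (-22, 38), (-20, 33), (-18, 37), (-15, 32), (-13, 32), (-12, 34), (-10, 34), (-8, 33), (-5, 36), (-3, 35), (-2, 34), (-1, 38), (0, 39), (1, 34), (4, 30), (5, 45), (6, 52), (7, 53), (9, 54), (11, 50), (16, 29), (17, 30), (21, 0), (24, 0), (26, -1), (28, 1), (29, -1), (31, 3), (33, 0), (36, -2), (38, 0)]
```

Call:
{"api": "drive_tool", "payload": {
  "plan": [
    {"dx": 0, "dy": 0, "dz": 0, "hand": 0.02, "roll": 0.12},
    {"hand": 0.02, "roll": 0.24},
    {"hand": 0.02, "roll": 0.36},
    {"hand": 0.02, "roll": 0.48},
    {"hand": 0.02, "roll": 0.6},
    {"hand": 0.02, "roll": 0.72},
    {"hand": 0.02, "roll": 0.84},
    {"hand": 0.02, "roll": 0.96},
    {"hand": 0.02, "roll": 1.077},
    {"hand": 0.02, "roll": 1.077}
  ]
}}

```text
invalid input at $.plan[1]: expected keys dx, dy, dz, roll, hand
```

Call:
{"api": "drive_tool", "payload": {
  "plan": [
    {"dx": 0, "dy": 0, "dz": 0, "roll": 0.36, "hand": 0.02},
    {"dx": 0, "dy": 0, "dz": 0, "roll": 0.72, "hand": 0.02},
    {"dx": 0, "dy": 0, "dz": 0, "roll": 1.077, "hand": 0.02},
    {"dx": 0, "dy": 0, "dz": 0, "roll": 1.077, "hand": 0.02},
    {"dx": 0, "dy": 0, "dz": 0, "roll": 1.077, "hand": 0.02},
    {"dx": 0, "dy": 0, "dz": 0, "roll": 1.077, "hand": 0.02},
    {"dx": 0, "dy": 0, "dz": 0, "roll": 1.077, "hand": 0.02},
    {"dx": 0, "dy": 0, "dz": 0, "roll": 1.077, "hand": 0.02},
    {"dx": 0, "dy": 0, "dz": 0, "roll": 1.077, "hand": 0.02},
    {"dx": 0, "dy": 0, "dz": 0, "roll": 1.077, "hand": 0.02}
  ]
}}

```text
time: 0.93
ee_pos: [0.1598, 0.5263, 0.4043]
tcp_rot: [-180.0, 0.0, 101.2]
wrist_force: [-0.7, 0.3, 0.5]
opening: 0.0202
```

Call:
{"api": "drive_tool", "payload": {
  "plan": [
    {"dx": -0.04, "dy": 0.018, "dz": 0, "roll": 0, "hand": 0.02},
    {"dx": -0.12, "dy": 0.053, "dz": 0, "roll": 0, "hand": 0.02},
    {"dx": -0.2, "dy": 0.088, "dz": 0, "roll": 0, "hand": 0.02},
    {"dx": -0.3, "dy": 0.132, "dz": 0, "roll": 0, "hand": 0.02},
    {"dx": -0.4, "dy": 0.176, "dz": 0, "roll": 0, "hand": 0.02},
    {"dx": -0.5, "dy": 0.22, "dz": 0, "roll": 0, "hand": 0.02},
    {"dx": -0.6, "dy": 0.264, "dz": 0, "roll": 0, "hand": 0.02},
    {"dx": -0.674, "dy": 0.296, "dz": 0, "roll": 0, "hand": 0.02},
    {"dx": -0.674, "dy": 0.296, "dz": 0, "roll": 0, "hand": 0.02},
    {"dx": -0.674, "dy": 0.296, "dz": 0, "roll": 0, "hand": 0.02},
    {"dx": -0.674, "dy": 0.296, "dz": 0, "roll": 0, "hand": 0.02},
    {"dx": -0.674, "dy": 0.296, "dz": 0, "roll": 0, "hand": 0.02},
    {"dx": -0.674, "dy": 0.296, "dz": 0, "roll": 0, "hand": 0.02},
    {"dx": -0.674, "dy": 0.296, "dz": 0, "roll": 0, "hand": 0.02},
    {"dx": -0.674, "dy": 0.296, "dz": 0, "roll": 0, "hand": 0.02},
    {"dx": -0.674, "dy": 0.296, "dz": 0, "roll": 0, "hand": 0.02},
    {"dx": -0.674, "dy": 0.296, "dz": 0, "roll": 0, "hand": 0.02},
    {"dx": -0.674, "dy": 0.296, "dz": 0, "roll": 0, "hand": 0.02},
    {"dx": -0.674, "dy": 0.296, "dz": 0, "roll": 0, "hand": 0.02},
    {"dx": -0.674, "dy": 0.296, "dz": 0, "roll": 0, "hand": 0.02}
  ]
}}

```text
time: 2.6
ee_pos: [0.5838, -0.0772, 0.4035]
tcp_rot: [-179.9, -0.0, 101.4]
wrist_force: [-0.5, 0.2, 1.1]
opening: 0.02
```

```bash
python3 - <<'E'
from h import *
a=np.radians(11.4); X=np.array([np.cos(a),np.sin(a)]); Y=np.array([-X[1],X[0]])
s=bot.get_obs(); p=s['ee_pos']; print(p,s['tcp_rot'],p[:2]@X,p[:2]@Y,s['q'])
c=snap('wrist'); print(-c['R'].T@c['t'],c['R'][2]); P=cloud(c); f=c['frame'].astype(int)
cv2.imwrite('pics/w1.png',c['frame'][...,::-1])
m=(f[...,2]-f[...,0]>40)&(P[...,2]>.12)&(P[...,2]<.145)&(abs(P[...,0]-.574)<.03); Q=P[m]
if len(Q)>5: q=cv2.minEnclosingCircle((Q[:,:2]*1000).astype(np.float32)); print(len(Q),q,np.array(q[0])@X,np.array(q[0])@Y,np.median(Q[:,2]))
E
```

```text
[ 0.58376736 -0.07724961  0.40349423] [-1.79893475e+02 -4.27012939e-02  1.01415182e+02] 0.5569813604566048 -0.1911114740183106 [-7.53921885e+00  1.04959810e+01  1.60701994e+01  9.56888372e+01
  5.78495289e-03  7.10455532e+01]
[0.56676887 0.00509591 0.37179475] [ 0.06323394 -0.32012051 -0.94526416]
731 ((572.270263671875, -32.346012115478516), 12.80593490600586) 554.5866168440949 -144.82128158621265 0.1344702538995252
```

Call:
{"api": "drive_tool", "payload": {
  "plan": [
    {"dx": 0, "dy": -0.001, "dz": 0.03, "roll": 0, "hand": 0.02},
    {"dx": 0, "dy": -0.001, "dz": 0.06, "roll": 0, "hand": 0.02},
    {"dx": 0, "dy": -0.001, "dz": 0.09, "roll": 0, "hand": 0.02},
    {"dx": 0, "dy": -0.001, "dz": 0.113, "roll": 0, "hand": 0.02},
    {"dx": 0, "dy": -0.001, "dz": 0.113, "roll": 0, "hand": 0.02},
    {"dx": 0, "dy": -0.001, "dz": 0.113, "roll": 0, "hand": 0.02},
    {"dx": 0.01, "dy": -0.001, "dz": 0.113, "roll": 0, "hand": 0.02},
    {"dx": 0.015, "dy": -0.001, "dz": 0.113, "roll": 0, "hand": 0.02},
    {"dx": 0.02, "dy": -0.001, "dz": 0.113, "roll": 0, "hand": 0.02},
    {"dx": 0.025, "dy": -0.001, "dz": 0.113, "roll": 0, "hand": 0.02}
  ]
}}

```text
time: 3.48
ee_pos: [0.5774, -0.0507, 0.2931]
tcp_rot: [179.9, 0.0, 101.4]
wrist_force: [0.6, -0.4, 0.4]
opening: 0.0199
```

```bash
python3 - <<'E'
from h import *
c=snap('scene'); cv2.imwrite('pics/s2.png',cv2.resize(c['frame'][150:280,150:350,::-1],(800,520)))
E
```

```text
(no output)
```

View pics/s2.png

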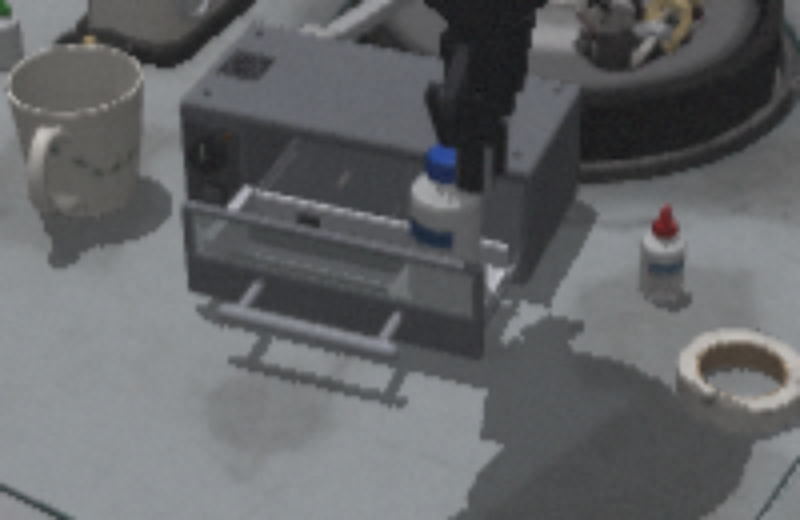

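The bottle is still upright, with its cap at about (442,165), and the fingers touch its outer side at about (475,150). Next I push on to tip it.

Call:
{"api": "drive_tool", "payload": {
  "plan": [
    {"dx": 0.006, "dy": 0, "dz": 0, "roll": 0, "hand": 0.02},
    {"dx": 0.012, "dy": 0, "dz": 0, "roll": 0, "hand": 0.02},
    {"dx": 0.018, "dy": 0, "dz": 0, "roll": 0, "hand": 0.02},
    {"dx": 0.024, "dy": 0, "dz": 0, "roll": 0, "hand": 0.02},
    {"dx": 0.03, "dy": 0, "dz": 0, "roll": 0, "hand": 0.02},
    {"dx": 0.036, "dy": 0, "dz": 0, "roll": 0, "hand": 0.02},
    {"dx": 0.042, "dy": 0, "dz": 0, "roll": 0, "hand": 0.02},
    {"dx": 0.046, "dy": 0, "dz": 0, "roll": 0, "hand": 0.02},
    {"dx": 0.046, "dy": 0, "dz": 0, "roll": 0, "hand": 0.02},
    {"dx": 0.046, "dy": 0, "dz": 0, "roll": 0, "hand": 0.02}
  ]
}}

```text
time: 4.37
ee_pos: [0.5683, -0.0058, 0.2932]
tcp_rot: [179.9, 0.0, 101.4]
wrist_force: [-0.1, 1.5, 9.5]
opening: 0.0206
```

```bash
python3 - <<'E'
from h import *
c=snap('scene'); cv2.imwrite('pics/s3.png',cv2.resize(c['frame'][150:280,150:350,::-1],(800,520)))
E
```

```text
(no output)
```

View pics/s3.png

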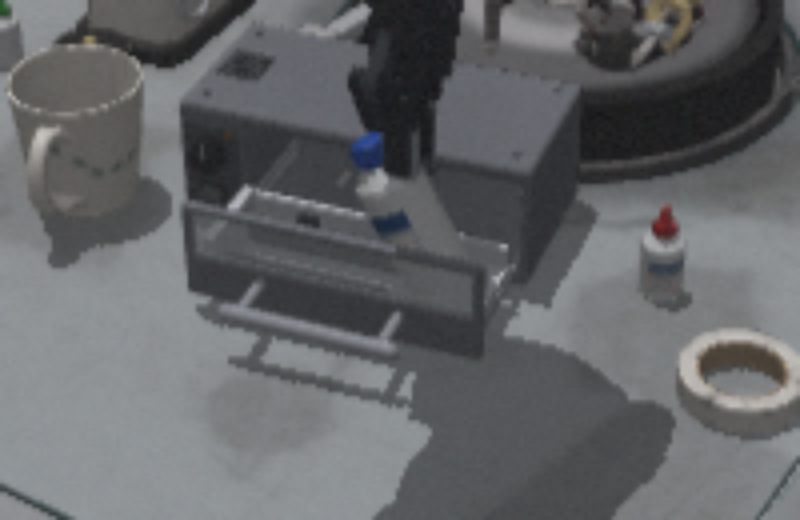

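The bottle leans about 30° with the cap toward the rollers, and the fingers press on its upper side. I'll ease upward while continuing.

Call:
{"api": "drive_tool", "payload": {
  "plan": [
    {"dx": 0.004, "dy": 0, "dz": -0.003, "roll": 0, "hand": 0.02},
    {"dx": 0.01, "dy": 0, "dz": -0.005, "roll": 0, "hand": 0.02},
    {"dx": 0.016, "dy": 0, "dz": -0.006, "roll": 0, "hand": 0.02},
    {"dx": 0.022, "dy": 0, "dz": -0.007, "roll": 0, "hand": 0.02},
    {"dx": 0.022, "dy": 0, "dz": -0.007, "roll": 0, "hand": 0.02},
    {"dx": 0.022, "dy": 0, "dz": -0.007, "roll": 0, "hand": 0.02}
  ]
}}

```text
time: 4.92
ee_pos: [0.5637, 0.0156, 0.2986]
tcp_rot: [-180.0, 0.0, 101.5]
wrist_force: [0.0, -0.2, 0.1]
opening: 0.02
```

```bash
python3 - <<'E'
from h import *
c=snap('scene'); cv2.imwrite('pics/s4.png',cv2.resize(c['frame'][150:280,150:350,::-1],(800,520)))
E
```

```text
(no output)
```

View pics/s4.png

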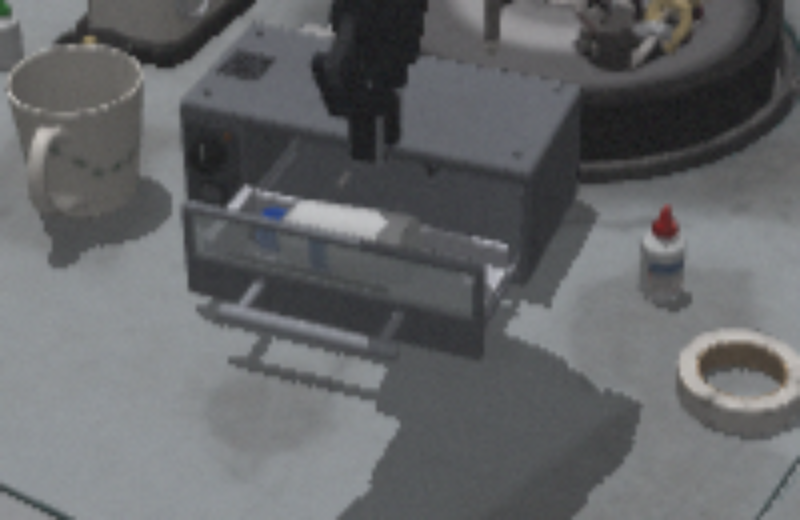

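The bottle is now lying, with its cap at about (270,230) and its foot at about (415,240). I back the hand off and measure whether the foot has dropped.

Call:
{"api": "drive_tool", "payload": {
  "plan": [
    {"dx": 0, "dy": 0, "dz": -0.03, "roll": 0, "hand": 0},
    {"dx": -0.03, "dy": 0, "dz": -0.05, "roll": 0, "hand": 0},
    {"dx": -0.06, "dy": 0, "dz": -0.05, "roll": 0, "hand": 0},
    {"dx": -0.09, "dy": 0, "dz": -0.05, "roll": 0, "hand": 0},
    {"dx": -0.12, "dy": 0, "dz": -0.05, "roll": 0, "hand": 0},
    {"dx": -0.12, "dy": 0, "dz": -0.05, "roll": 0, "hand": 0}
  ]
}}

```text
time: 5.47
ee_pos: [0.588, -0.1069, 0.3481]
tcp_rot: [-180.0, 0.1, 101.2]
wrist_force: [0.1, -0.3, -0.4]
opening: -0.0003
```

```bash
cat > m.py <<'E'
from h import *
a=np.radians(11.4); X=np.array([np.cos(a),np.sin(a)]); Y=np.array([-X[1],X[0]])
p=bot.get_obs()['ee_pos']; print('tcp s,t,z',p[:2]@X,p[:2]@Y,p[2])
for n in ('wrist','scene'):
    c=snap(n); P=cloud(c); w=(c['z_map']>0); Q=P[w]; s=Q[:,:2]@X; t=Q[:,:2]@Y; z=Q[:,2]
    i=(abs(s-.562)<.006)&(t>-.18)&(t<.02)&(z<.12)
    print(n,[(k,int(i2.sum()),round(1000*np.percentile(z[i2],50)),round(1000*np.percentile(z[i2],90))) for k in range(-180,20,6) for i2 in [i&(t>k/1000-.003)&(t<k/1000+.003)] if i2.sum()>2])
    cv2.imwrite(f'pics/{n}_m.png',c['frame'][...,::-1])
E
python3 m.py
```

```text
tcp s,t,z 0.5553057864942076 -0.22098812117731592 0.3480892650584463
wrist [(-180, 33, -1, 0), (-174, 25, 30, 32), (-168, 78, 32, 32), (-162, 80, 32, 33), (-156, 87, 32, 32), (-150, 86, 32, 33), (-144, 83, 32, 32), (-138, 91, 32, 32), (-132, 91, 32, 32), (-126, 91, 32, 32), (-120, 156, 48, 69), (-114, 141, 75, 76), (-108, 132, 75, 76), (-102, 139, 74, 75), (-96, 142, 73, 75), (-90, 146, 73, 74), (-84, 143, 72, 74), (-78, 149, 72, 73), (-72, 29, 72, 72)]
scene [(-180, 3, -1, 1), (-174, 17, 2, 31), (-168, 11, 32, 35), (-120, 13, 67, 74), (-114, 8, 76, 77), (-108, 4, 76, 77), (-102, 5, 76, 76), (-96, 4, 75, 76), (-90, 5, 75, 76), (-84, 4, 74, 74), (-78, 5, 74, 75), (-72, 5, 73, 75), (-66, 6, 72, 73), (-60, 5, 71, 73), (-54, 5, 72, 74), (-48, 6, 71, 72), (-30, 5, 60, 63), (-24, 4, 61, 62), (-18, 5, 58, 59), (6, 3, 55, 57)]
```

The foot end is still on the step: its top is at 76 mm and its face is at about t = -119 mm, against an edge at -108. Next I push the foot about 16 mm with the closed fingers.

Call:
{"api": "drive_tool", "payload": {
  "plan": [
    {"dx": 0.03, "dy": 0.005, "dz": 0.0, "roll": 0, "hand": 0},
    {"dx": 0.065, "dy": 0.005, "dz": 0.02, "roll": 0, "hand": 0},
    {"dx": 0.068, "dy": 0.005, "dz": 0.055, "roll": 0, "hand": 0},
    {"dx": 0.068, "dy": 0.005, "dz": 0.09, "roll": 0, "hand": 0},
    {"dx": 0.068, "dy": 0.005, "dz": 0.12, "roll": 0, "hand": 0},
    {"dx": 0.068, "dy": 0.005, "dz": 0.132, "roll": 0, "hand": 0},
    {"dx": 0.068, "dy": 0.005, "dz": 0.132, "roll": 0, "hand": 0},
    {"dx": 0.076, "dy": 0.005, "dz": 0.132, "roll": 0, "hand": 0},
    {"dx": 0.084, "dy": 0.005, "dz": 0.132, "roll": 0, "hand": 0},
    {"dx": 0.09, "dy": 0.005, "dz": 0.132, "roll": 0, "hand": 0},
    {"dx": 0.095, "dy": 0.005, "dz": 0.132, "roll": 0, "hand": 0},
    {"dx": 0.1, "dy": 0.005, "dz": 0.132, "roll": 0, "hand": 0},
    {"dx": 0.103, "dy": 0.005, "dz": 0.132, "roll": 0, "hand": 0},
    {"dx": 0.103, "dy": 0.005, "dz": 0.132, "roll": 0, "hand": 0}
  ]
}}

```text
time: 6.73
ee_pos: [0.572, 0.0, 0.217]
tcp_rot: [180.0, -0.0, 101.4]
wrist_force: [0.3, 0.2, -0.9]
opening: -0.0004
```

```bash
python3 m.py
```

```text
tcp s,t,z 0.5607727420388037 -0.11302503292815437 0.21703964747024537
wrist [(-174, 9, 32, 32), (-168, 23, 32, 32), (-126, 44, 81, 95), (-120, 311, 91, 98), (-114, 218, 89, 92), (-108, 290, 89, 111), (-102, 1640, 91, 117), (-96, 658, 109, 118), (-90, 328, 70, 70), (-84, 331, 69, 70), (-78, 338, 69, 70), (-72, 364, 69, 70), (-66, 370, 69, 70), (-60, 389, 69, 70), (-54, 418, 69, 70), (-48, 447, 69, 70), (-42, 454, 69, 70), (-36, 476, 69, 70), (-30, 527, 69, 70), (-24, 492, 67, 69), (-18, 439, 61, 64), (-12, 514, 59, 61), (-6, 541, 60, 61), (0, 330, 59, 61), (6, 275, 51, 53)]
scene [(-180, 3, 0, 1), (-174, 15, 21, 31), (-168, 13, 31, 34), (-126, 21, 85, 113), (-120, 3, 74, 88), (-84, 5, 72, 73), (-78, 5, 72, 72), (-72, 4, 72, 72), (-66, 7, 71, 73), (-60, 5, 72, 73), (-54, 4, 71, 71), (-48, 7, 70, 71), (-42, 5, 71, 73), (-36, 6, 70, 72), (-30, 3, 71, 72), (-12, 6, 61, 62), (-6, 5, 63, 64)]
```

The foot has dropped and the bottle's top is level at 70 mm all along. Next I retreat, turn the hand 90°, and go in front of the bar.

Call:
{"api": "drive_tool", "payload": {
  "plan": [
    {"dx": -0.015, "dy": 0, "dz": 0, "roll": 0, "hand": 0},
    {"dx": -0.02, "dy": 0, "dz": -0.02, "roll": 0, "hand": 0},
    {"dx": -0.02, "dy": 0, "dz": -0.06, "roll": 0, "hand": 0},
    {"dx": -0.02, "dy": 0, "dz": -0.09, "roll": 0.1, "hand": 0},
    {"dx": 0.0, "dy": -0.04, "dz": -0.09, "roll": 0.3, "hand": 0},
    {"dx": 0.02, "dy": -0.08, "dz": -0.09, "roll": 0.6, "hand": 0},
    {"dx": 0.036, "dy": -0.116, "dz": -0.09, "roll": 1.0, "hand": 0},
    {"dx": 0.036, "dy": -0.116, "dz": -0.09, "roll": 1.571, "hand": 0},
    {"dx": 0.036, "dy": -0.116, "dz": -0.09, "roll": 1.571, "hand": 0},
    {"dx": 0.036, "dy": -0.116, "dz": -0.09, "roll": 1.571, "hand": 0},
    {"dx": 0.036, "dy": -0.116, "dz": -0.09, "roll": 1.571, "hand": 0},
    {"dx": 0.036, "dy": -0.116, "dz": -0.09, "roll": 1.571, "hand": 0},
    {"dx": 0.036, "dy": -0.116, "dz": -0.09, "roll": 1.571, "hand": 0},
    {"dx": 0.036, "dy": -0.116, "dz": -0.09, "roll": 1.571, "hand": 0},
    {"dx": 0.036, "dy": -0.116, "dz": -0.09, "roll": 1.571, "hand": 0},
    {"dx": 0.036, "dy": -0.116, "dz": -0.09, "roll": 1.571, "hand": 0},
    {"dx": 0.036, "dy": -0.116, "dz": -0.09, "roll": 1.571, "hand": 0}
  ]
}}

```text
time: 8.25
ee_pos: [0.4513, 0.0115, 0.3067]
tcp_rot: [-180.0, -0.0, 11.1]
wrist_force: [0.0, 0.6, -0.8]
opening: 0.0003
```

```bash
python3 - <<'E'
from h import *
a=np.radians(11.4); X=np.array([np.cos(a),np.sin(a)]); Y=np.array([-X[1],X[0]])
p=bot.get_obs()['ee_pos']; print('tcp s,t,z',p[:2]@X,p[:2]@Y,p[2])
c=snap('top'); P=cloud(c); f=c['frame'].astype(int); s=P[...,:2]@X; t=P[...,:2]@Y
w=(c['z_map']>0)&(abs(s-.562)<.03)&(t>-.12)&(t<.005)&(P[...,2]>.05)&(P[...,2]<.09)
b=w&(f[...,2]-f[...,0]>40)&(t>-.03); 
print('bottle',w.sum(),np.percentile(t[w],[1,99]),'cap',b.sum(),np.percentile(t[b],[2,98]),np.median(s[b]))
cv2.imwrite('pics/t5.png',cv2.resize(c['frame'][110:260,140:340,::-1],(800,600)))
E
```

```text
tcp s,t,z 0.44464674463020487 -0.0778884110244852 0.30671987074929935
bottle 759 [-0.09900952  0.00105757] cap 58 [-0.01053122  0.0002688 ] 0.5605395557425406
```

View pics/t5.png

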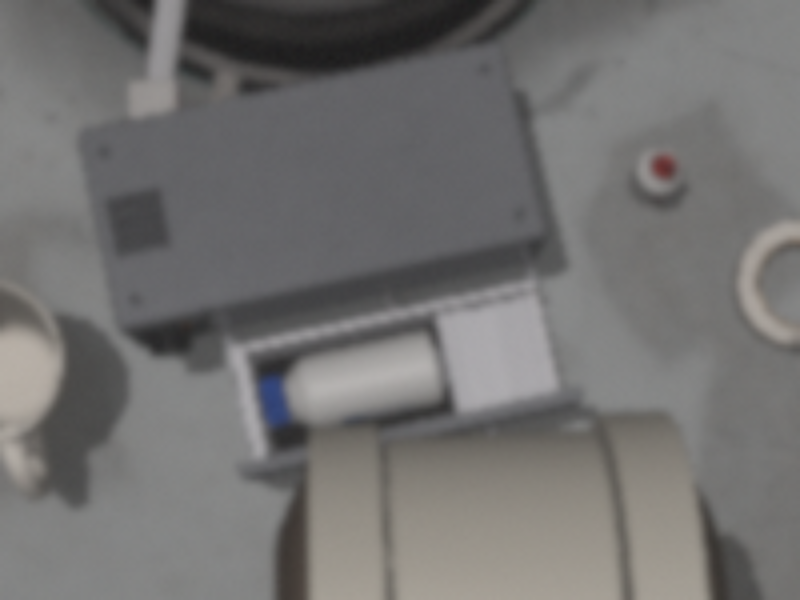

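The bottle lies seated in the trough, with the cap at (272,400) and the foot at (437,365), clear of the step. Now I descend in front of the bar and press.

Call:
{"api": "drive_tool", "payload": {
  "plan": [
    {"dx": 0, "dy": 0, "dz": 0.03, "roll": 0, "hand": 0},
    {"dx": 0, "dy": 0, "dz": 0.06, "roll": 0, "hand": 0},
    {"dx": 0, "dy": 0, "dz": 0.09, "roll": 0, "hand": 0},
    {"dx": 0, "dy": 0, "dz": 0.11, "roll": 0, "hand": 0},
    {"dx": 0, "dy": 0, "dz": 0.11, "roll": 0, "hand": 0},
    {"dx": 0.008, "dy": 0, "dz": 0.11, "roll": 0, "hand": 0},
    {"dx": 0.016, "dy": 0, "dz": 0.11, "roll": 0, "hand": 0},
    {"dx": 0.022, "dy": 0, "dz": 0.11, "roll": 0, "hand": 0},
    {"dx": 0.026, "dy": 0, "dz": 0.11, "roll": 0, "hand": 0},
    {"dx": 0.03, "dy": 0, "dz": 0.11, "roll": 0, "hand": 0},
    {"dx": 0.034, "dy": 0, "dz": 0.11, "roll": 0, "hand": 0},
    {"dx": 0.038, "dy": 0, "dz": 0.11, "roll": 0, "hand": 0}
  ]
}}

```text
time: 9.3
ee_pos: [0.489, 0.0193, 0.197]
tcp_rot: [180.0, -0.0, 11.4]
wrist_force: [-1.9, 0.3, 1.5]
opening: 0.0001
```

Call:
{"api": "drive_tool", "payload": {
  "plan": [
    {"dx": 0.004, "dy": 0, "dz": 0, "roll": 0, "hand": 0},
    {"dx": 0.009, "dy": 0, "dz": 0, "roll": 0, "hand": 0},
    {"dx": 0.014, "dy": 0, "dz": 0, "roll": 0, "hand": 0},
    {"dx": 0.019, "dy": 0, "dz": 0, "roll": 0, "hand": 0},
    {"dx": 0.024, "dy": 0, "dz": 0, "roll": 0, "hand": 0},
    {"dx": 0.029, "dy": 0, "dz": 0, "roll": 0, "hand": 0},
    {"dx": 0.034, "dy": 0, "dz": 0, "roll": 0, "hand": 0},
    {"dx": 0.039, "dy": 0, "dz": 0, "roll": 0, "hand": 0},
    {"dx": 0.044, "dy": 0, "dz": 0, "roll": 0, "hand": 0},
    {"dx": 0.049, "dy": 0, "dz": 0, "roll": 0, "hand": 0},
    {"dx": 0.054, "dy": 0, "dz": 0, "roll": 0, "hand": 0},
    {"dx": 0.059, "dy": 0, "dz": 0, "roll": 0, "hand": 0},
    {"dx": 0.063, "dy": 0, "dz": 0, "roll": 0, "hand": 0},
    {"dx": 0.067, "dy": 0, "dz": 0, "roll": 0, "hand": 0},
    {"dx": 0.07, "dy": 0, "dz": 0, "roll": 0, "hand": 0},
    {"dx": 0.07, "dy": 0, "dz": 0, "roll": 0, "hand": 0}
  ]
}}

```text
time: 10.63
ee_pos: [0.5574, 0.0332, 0.1965]
tcp_rot: [-180.0, 0.1, 11.4]
wrist_force: [-3.9, 0.2, 2.7]
opening: 0.0002
```

Call:
{"api": "drive_tool", "payload": {
  "plan": [
    {"dx": 0.002, "dy": 0, "dz": 0, "roll": 0, "hand": 0},
    {"dx": 0.004, "dy": 0, "dz": 0, "roll": 0, "hand": 0},
    {"dx": 0.006, "dy": 0, "dz": 0, "roll": 0, "hand": 0},
    {"dx": 0.008, "dy": 0, "dz": 0, "roll": 0, "hand": 0},
    {"dx": 0.008, "dy": 0, "dz": 0, "roll": 0, "hand": 0}
  ]
}}

```text
time: 11.05
ee_pos: [0.5604, 0.0338, 0.1962]
tcp_rot: [-180.0, 0.9, 11.4]
wrist_force: [-43.9, -6.6, 28.2]
opening: -0.0002
```

About 44 N is well past the 8–15 N needed, so the carriage is at its stop. I ease off.

Call:
{"api": "drive_tool", "payload": {
  "plan": [
    {"dx": -0.006, "dy": 0, "dz": 0, "roll": 0, "hand": 0},
    {"dx": -0.01, "dy": 0, "dz": 0, "roll": 0, "hand": 0},
    {"dx": -0.014, "dy": 0, "dz": 0, "roll": 0, "hand": 0},
    {"dx": -0.02, "dy": 0, "dz": 0, "roll": 0, "hand": 0},
    {"dx": -0.03, "dy": 0, "dz": 0, "roll": 0, "hand": 0},
    {"dx": -0.05, "dy": 0, "dz": 0, "roll": 0, "hand": 0},
    {"dx": -0.08, "dy": 0, "dz": 0, "roll": 0, "hand": 0},
    {"dx": -0.11, "dy": 0, "dz": -0.02, "roll": 0, "hand": 0},
    {"dx": -0.14, "dy": 0, "dz": -0.05, "roll": 0, "hand": 0},
    {"dx": -0.14, "dy": 0, "dz": -0.09, "roll": 0, "hand": 0},
    {"dx": -0.14, "dy": 0, "dz": -0.12, "roll": 0, "hand": 0},
    {"dx": -0.14, "dy": 0, "dz": -0.12, "roll": 0, "hand": 0}
  ]
}}

```text
time: 12.05
ee_pos: [0.4278, 0.0068, 0.3233]
tcp_rot: [179.9, -0.6, 11.4]
wrist_force: [1.7, 1.0, 0.6]
opening: 0.0004
```

```bash
python3 - <<'E'
from h import *
a=np.radians(11.4); X=np.array([np.cos(a),np.sin(a)]); Y=np.array([-X[1],X[0]])
o=bot.get_obs(); print(o['ee_pos'],o['wrist_force'])
for n in ('top','scene'):
    c=snap(n); P=cloud(c); s=P[...,:2]@X; t=P[...,:2]@Y; ok=c['z_map']>0
    b=ok&(t>-.13)&(t<-.025)&(s>.47)&(s<.605)&(P[...,2]>.03)&(P[...,2]<.043)
    if b.sum(): print(n,'bar',b.sum(),np.percentile(s[b],[5,25,50,75]))
    if n=='top': 
        for m,x0,x1,y0,y1 in (('mug',.48,.64,.2,.33),('oil',.66,.71,-.15,-.1),('tape',.56,.68,-.27,-.16)):
            w=ok&(P[...,0]>x0)&(P[...,0]<x1)&(P[...,1]>y0)&(P[...,1]<y1)&(P[...,2]>.012)&(P[...,2]<.12); print(m,P[w].min(0),P[w].max(0))
    else: cv2.imwrite('pics/s6.png',cv2.resize(c['frame'][150:280,150:350,::-1],(800,520)))
E
```

```text
[0.4278026  0.00681142 0.32329918] [1.69365514 0.95769626 0.55308755]
top bar 325 [0.55893594 0.56212502 0.56647162 0.58395477]
mug [0.49752357 0.2016803  0.01200252] [0.63950491 0.31330469 0.09988375]
oil [ 0.67259846 -0.13663015  0.01244836] [ 0.6986588  -0.11062451  0.06921358]
tape [ 0.58110089 -0.25042919  0.01217956] [ 0.65762313 -0.17297816  0.02475085]
scene bar 354 [0.55449691 0.55739485 0.57522011 0.59554154]
```

View pics/s6.png

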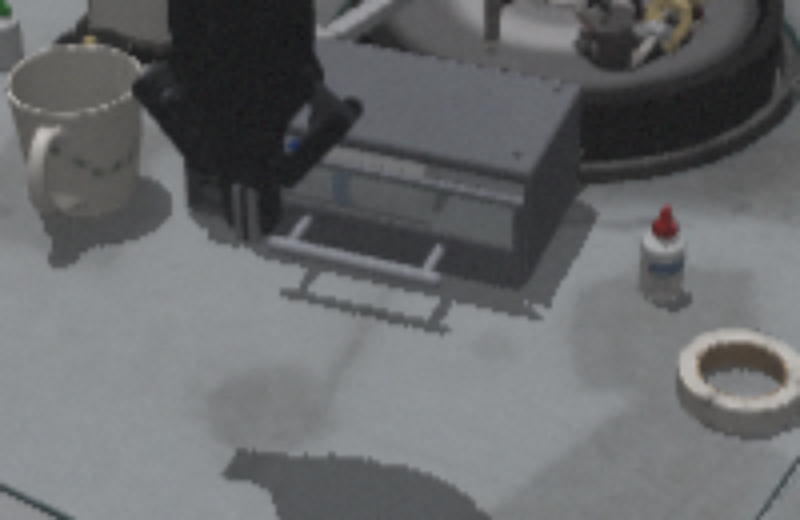

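The carriage is in, with the bar from (270,240) to (440,278), and the cap shows blue through the window. I wait a second and compare the bar's position measured the same way before and after.

Call:
{"api": "drive_tool", "payload": {
  "plan": [
    {"dx": -0.03, "dy": 0, "dz": -0.03, "roll": 0, "hand": 0},
    {"dx": -0.06, "dy": 0, "dz": -0.06, "roll": 0, "hand": 0},
    {"dx": -0.06, "dy": 0, "dz": -0.06, "roll": 0, "hand": 0},
    {"dx": -0.06, "dy": 0, "dz": -0.06, "roll": 0, "hand": 0},
    {"dx": -0.06, "dy": 0, "dz": -0.06, "roll": 0, "hand": 0},
    {"dx": -0.06, "dy": 0, "dz": -0.06, "roll": 0, "hand": 0},
    {"dx": -0.06, "dy": 0, "dz": -0.06, "roll": 0, "hand": 0},
    {"dx": -0.06, "dy": 0, "dz": -0.06, "roll": 0, "hand": 0},
    {"dx": -0.06, "dy": 0, "dz": -0.06, "roll": 0, "hand": 0},
    {"dx": -0.06, "dy": 0, "dz": -0.06, "roll": 0, "hand": 0},
    {"dx": -0.06, "dy": 0, "dz": -0.06, "roll": 0, "hand": 0},
    {"dx": -0.06, "dy": 0, "dz": -0.06, "roll": 0, "hand": 0}
  ]
}}

```text
time: 13.15
ee_pos: [0.369, -0.0048, 0.3766]
tcp_rot: [-180.0, 0.0, 11.4]
wrist_force: [0.6, 0.6, 1.2]
opening: 0.0002
```

```bash
python3 - <<'E'
from h import *
a=np.radians(11.4); X=np.array([np.cos(a),np.sin(a)]); Y=np.array([-X[1],X[0]])
print(bot.get_obs()['wrist_force'])
old={n:dict(np.load(n+'.npz')) for n in ('top','scene')}
for n in ('top','scene'):
    new=snap(n)
    for k,c in (('before',old[n]),('now',new)):
        P=cloud(c); s=P[...,:2]@X; t=P[...,:2]@Y; ok=c['z_map']>0
        s0=.47 if k=='before' else .51
        b=ok&(t>-.1)&(t<-.055)&(s>s0)&(P[...,2]>.03)&(P[...,2]<.043)&(s<s0+.08)
        x=np.sort(s[b]); x=x[x<x[2]+.014]; print(n,k,len(x),x.mean() if len(x) else None)
    w=(new['z_map']>0)&(abs(t+.05)<.07)&(s>.59)&(s<.68)&(P[...,2]>.084); 
E
```

```text
[0.62359056 0.57007649 1.24600411]
top before 88 0.48700189599421334
top now 85 0.5633610390795328
scene before 78 0.48086932184538
scene now 72 0.5576261600036864
```

```bash
python3 - <<'E'
from h import *
c=snap('scene'); cv2.imwrite('pics/s7.png',cv2.resize(c['frame'][145:245,170:320,::-1],(800,533),interpolation=cv2.INTER_CUBIC))
E
```

```text
(no output)
```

View pics/s7.png

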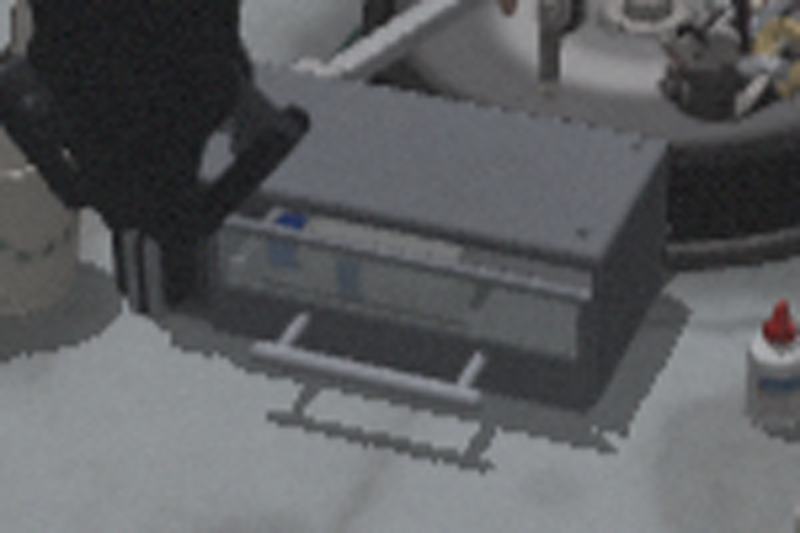

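The carriage is latched, and through the window the bottle lies level, with its cap at about (290,235) and its foot at about (480,290). The robot touches nothing, so I hand in.

```bash
python3 -c "
from workcell import bot
print(bot.job_done())"
```

```text
the job is handed in; nothing more can be done
None
```

The bottle is lying level on the rollers, the carriage is closed and latched, and I handed the job in at about 13 s of the 54 s allowed.

**What I did:** I pushed the bottle over near its top with the two fingers, then nudged its foot about 16 mm until it dropped off the step. I then pressed the bar along +x to the stop and backed away.

**Last checks:**
- **Bottle:** before closing, its top measured 69–72 mm high along its whole length, and its foot was past the step's edge. After closing, I could still see it lying level through the window.
- **Carriage:** about a second after release, both camera views put the bar 76.5 mm in from where it started, and the picture after that showed it still closed. That is short of the nominal 82 mm. It fits if the carriage started about 5 mm in: pressed to the stop it had moved about 86 mm, so it came back 9 mm, as the catch should. I inferred that start position and did not measure it.
- **Other objects:** the dropper bottle and tape measured within 1 mm of where they started. The mug looks unmoved in the pictures. Its second measurement used a wider window, so only its far edges compare, and those agree to within about 1 mm.

**Harder press than intended:** the push at the stop briefly reached about 44 N along the bar and 28 N upward, against the intended 12–15 N. I take it that only the fingers touched the bar, so the 40 N limit on the arm and gripper body should not apply. The wrist force stayed well under 120 N.

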